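# Refit the filter in the bakery's flour-dust extractor

### The arm

A 6-joint arm with a two-finger parallel gripper is mounted at the origin on the work surface. World frame = base frame: x ahead of the robot, y to its left, z up, the work surface at z = 0. Lengths are in mm, angles in rad, forces in N, time in s.
With the tool pointing down it reaches from about 300 to 775 mm from the base axis. Payload 14.6 kg.
Tool frame: the origin (TCP) lies at the very end of the fingers, on their centre line; the grasp point (between the pads) lies manip.grasp_offset behind it (manip.grasp_offset is the distance from the TCP to the grasp point, in mm); z points along the fingers, y is the direction in which the jaws open and shut (so a half turn about z gives the same grasp; the last joint's range is limited). The gripper opens to 94 mm and grips with 3 to 60 N. Pads are 16 mm wide; open, the fingers measure 119 mm over their backs; the gripper's body (75 mm by 177 mm) begins 78 mm behind the grasp point.
Start: joints at [-1.247, 0.3, 1.521, -0, 1.321, -0.067], TCP at [209.503, -508.525, 205.446] pointing down, gripper open.
Joint ranges: [-3.03, 3.03], [-0.79, 2.21], [0.23, 2.52], [-1.04, 4.18], [0, 3.07], [-2.55, 2.55]. Speed limits (rad/s): [2.22, 2.22, 2.57, 3.14, 3.14, 3.14].

### API

Orientations are given as [roll, pitch, yaw] about the fixed x, y, z axes, in that order (R = Rz(yaw) Ry(pitch) Rx(roll)).
In Python, from cell import manip gives the robot as it stands.
- The arm moves only by the tool send_rows, never from a script. Its argument "commands" is a list of rows, each a list of 2 entries, a list of its own where there are three numbers: the shift along the tool's x, y, z in m, then the turn about the tool's z in rad. A call has exactly 8 rows; each row is the pose to reach, as a shift and turn from the pose commanded when the call began, along the tool's axes at that moment; what a row does not reach only later rows make up. A row lasts 1/12 s, in which the tool goes at most 41.7 mm and 7.16 degrees, less where a joint would pass 70% of its speed; a pose out of reach is approached as far as the arm can. A call with a gripper value outside its range is refused whole. "hand" is the closure, from -1 (fully open) to 1 (shut), so that 0 is half open, set as the call begins (left out, the last holds). The fingers move at their own pace and stop on an object; "force" is the grip in N (left out, the last holds). Time passes only in rows, so rows that repeat a pose let the fingers close, or fill a call up. It gives the time, the measured TCP pose, the force and the opening at its end, in the units of the state.
- manip.read_state(): the state, without advancing time (a new reading comes with each control period).
- manip.camera(name): name is "scene" or "top" or "wrist"; returns the picture (420x560x3 uint8, red, green, blue); there is no depth.
- manip.camera_model(name): a dict with "K" (3x3 intrinsics, pixels), "eye" and "attitude" of the camera in the world; the wrist camera has in their place "mount" (4x4, takes a point from camera to tool coordinates, whose origin is the TCP and whose axes are the flange's). Camera axes: x right, y down, z forward; pixel columns grow to the right and rows downward; lengths in mm; the calibration is good to about 2 mm. A picture is of the moment at which its call begins: read the wrist's pose just before it. camera_model takes no time and is no camera call.
- manip.sign_off(): hands the job in, once; it reports no verdict.
The state is a dict: "clock": time; "joints": joint angles; "qd": joint speeds; "effort": joint torques, N m; "eef_pos": TCP position; "eef_rot": TCP orientation; "wrist_force": force on the tool from outside, world axes, zero at the start; "moment": the same for the moment, N m; "finger_gap": finger opening in mm.
Only numpy, scipy, OpenCV 4.12 (cv2) and the standard library are available. Lean on these libraries where they do the work, as an engineer would, in place of code of your own. Each camera call takes 0.05 s, during which the arm holds its last target.

### The job

Put the cleaned filter back in the flour-dust extractor: with the turn-catch out of the way, slide the filter tongue first off the deck so that it tips into the bay, hook its tongue under the fixed lip while it still slants, let its other end down so it lies flat on the bay floor, then turn the catch back square across over the filter. Leave the loaf tin, the dough scraper and the shaker standing where they are.

Things in the scene. Friction and masses are not known exactly. Their poses are not given: they have to be found in the camera images.
- extractor: Low stainless dust extractor, fixed. Origin on the bench below the middle of the edge where its deck ends and its sunk bay begins; +x runs from deck into bay towards the lip, z up. Deck: x -210 to 0, y -105 to 105, top z 70 mm. Bay: x 0 to 174, y -64 to 64, side walls bevelled out at 45 degrees in their top 6 mm, floor z 48, walls up to z 70.
- lip_edge (a point): Middle of the lower edge of the fixed lip over the bay's far end, at (148, 0, 62) mm in the extractor's frame. The lip covers x 148 to 174 of the bay, full width, underside z 62, top z 68. The opening from deck edge to lip, 148 mm, is shorter than the filter.
- blower (a point): Top centre, at (100, 150, 130) mm in the extractor's frame, of the white blower box, fixed part of the extractor: x 20 to 180, y 105 to 195, top z 130 mm.
- filter: Filter plate, 0.25 to 0.5 kg: aluminium frame 140 (x) x 120 (y) x 18 mm with mesh on top, and on its +x end a tongue 22 long, 96 wide, 8 mm thick, flush with the underside. Too wide to grasp across: push it. Origin: centre of the frame's underside. Starts flat on the deck, tongue towards the bay, up to 0.4 rad askew and 25 mm off centre. Seated, its top is 4 mm below the deck.
- filter_tip (a point): Middle of the tongue's lower front edge: (92, 0, 0) mm in the filter's frame. Pushed towards the bay, the filter tips by itself when its middle passes the deck's edge: the tongue drops to the bay floor, the other end still lying on the deck's edge.
- filter_near (a point): Middle of the lower edge of the filter's other end: (-70, 0, 0) mm in the filter's frame. With the filter pushed on and the tongue some 12 mm under the lip, this end slips off the deck's edge and drops into the bay.
- catch (a joint): Turn-catch, a dark steel bar 12 wide, 55 mm from pivot axis to end, z 72 to 86 mm, on a vertical pivot (boss 20 mm across) at (40, -83) mm in the extractor's frame. 0 rad: square across the bay, pointing to the extractor's +y; 1.57: aside, pointing to its +x (clear of the bay from 1.4). Stops at -0.05 and 1.65. Light friction, stays where left; a fingertip can push it. Starts at 0 to 1.5.
- catch_end (a point): Middle of the free end of the catch's bar.
- tin: Dark steel loaf tin, open on top, 170 x 85 x 60 mm high, origin at the centre of its underside. Leave alone.
- scraper: Dough scraper lying flat: steel blade 120 x 75 mm with a wooden grip along one long side, 22 mm high, origin on the bench under the blade's middle. Leave alone.
- shaker: Upright aluminium flour shaker, 68 mm across, 106 mm high, origin at the centre of its underside. Leave alone.

How it is judged:
By the outcome, as a careful person would: the job done as asked, in the order asked, and still so for the second after the job is handed in, with the robot touching nothing.
It also fails if it takes over 72 s, if anything falls off the work surface, if the arm or the gripper's body presses on something with over 40 N, if the wrist force passes 120 N, or if a joint passes its speed limit or range.

## Working session

There is one attempt and no reset: what is moved stays moved. The work goes in short steps, Python scripts to look and compute and a tool call to move; the robot and the scene stay as the last step left them, time stands still between calls to the robot, and variables do not carry over. Pictures are saved under pics/ and viewed, and the job is handed in when it is done.

Besides the shell and the picture viewer there is one more tool, called after "Emit:" by a JSON object that holds its "op" and its "data", one argument or row to a line. send_rows: Moves the arm, as the interface text tells. Its arguments: {"type":"object","properties":{"commands":{"type":"array","items":{"type":"array"}},"hand":{"type":"number"},"force":{"type":"number"}},"required":["commands"]}

```bash
ls; mkdir -p pics; python3 - <<'E'
from cell import manip
import cv2
s=manip.read_state();print(s)
print(manip.grasp_offset)
for n in("scene","top","wrist"):
    cv2.imwrite(f"pics/{n}0.png",manip.camera(n)[:,:,::-1]);print(n,manip.camera_model(n))
E
```

```text
pics
{'clock': 0.0, 'joints': array([-1.24660995e+00,  3.00453581e-01,  1.52160881e+00, -8.49723926e-06,
        1.32068695e+00, -6.65887302e-02]), 'qd': array([ 0.00086638,  0.00019104, -0.00048188,  0.00053334, -0.00109303,
       -0.00060395]), 'effort': array([ 2.21761104e-03, -5.31803942e+01, -3.52738953e+01,  7.09916395e-02,
        2.44218728e-02, -1.34233792e-04]), 'eef_pos': array([ 209.41224334, -508.27973927,  204.88420808]), 'eef_rot': array([-3.14043798e+00, -6.87535705e-05,  3.90777172e-01]), 'wrist_force': array([-0.43683184, -0.14402602,  0.04277648]), 'moment': array([ 0.00278352,  0.05362992, -0.01558921]), 'finger_gap': 94.03041915987349}
18.8
scene {'K': array([[428.71949538,   0.        , 281.87447966],
       [  0.        , 428.71949538, 205.20187017],
       [  0.        ,   0.        ,   1.        ]]), 'eye': array([1322.54781686,  112.44900098,  617.56561605]), 'attitude': array([-2.16180053, -0.02033651,  1.82373286])}
top {'K': array([[502.9637749 ,   0.        , 272.52241653],
       [  0.        , 502.9637749 , 207.7890519 ],
       [  0.        ,   0.        ,   1.        ]]), 'eye': array([ 458.8276879 ,  -79.19654134, 1163.64821463]), 'attitude': array([-3.02923077,  0.0030844 , -1.57386391])}
wrist {'K': array([[342.92689651,   0.        , 279.87819342],
       [  0.        , 342.92689651, 209.19765499],
       [  0.        ,   0.        ,   1.        ]]), 'mount': array([[-1.04741593e-03, -9.66951628e-01, -2.54957745e-01,
         7.35916195e+01],
       [ 9.99999445e-01, -1.04173216e-03, -1.57323115e-04,
         5.07794123e-01],
       [-1.13473840e-04, -2.54957768e-01,  9.66952183e-01,
        -1.78430393e+02],
       [ 0.00000000e+00,  0.00000000e+00,  0.00000000e+00,
         1.00000000e+00]])}
```

View pics/top0.png

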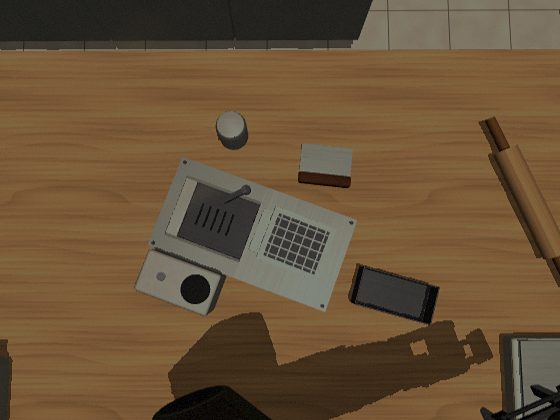

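View pics/scene0.png

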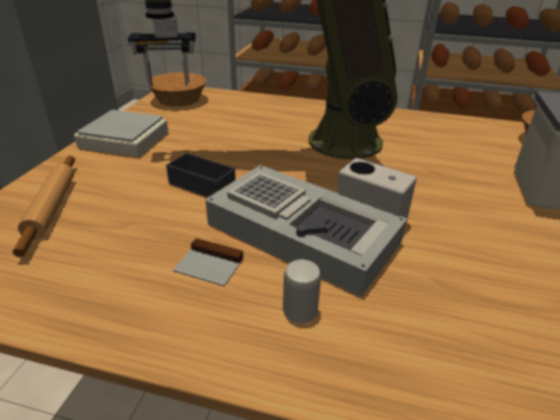

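View pics/wrist0.png

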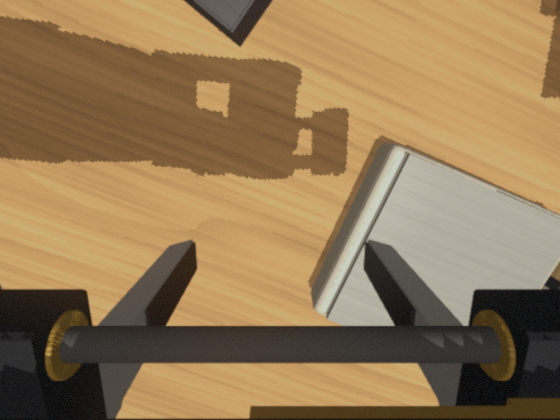

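```bash
python3 - <<'E'
import cv2
i=cv2.imread("pics/top0.png")[140:330,130:370]
cv2.imwrite("pics/top0z.png",cv2.resize(i,None,fx=3.1,fy=3.1,interpolation=cv2.INTER_CUBIC))
E
```

```text
(no output)
```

View pics/top0z.png

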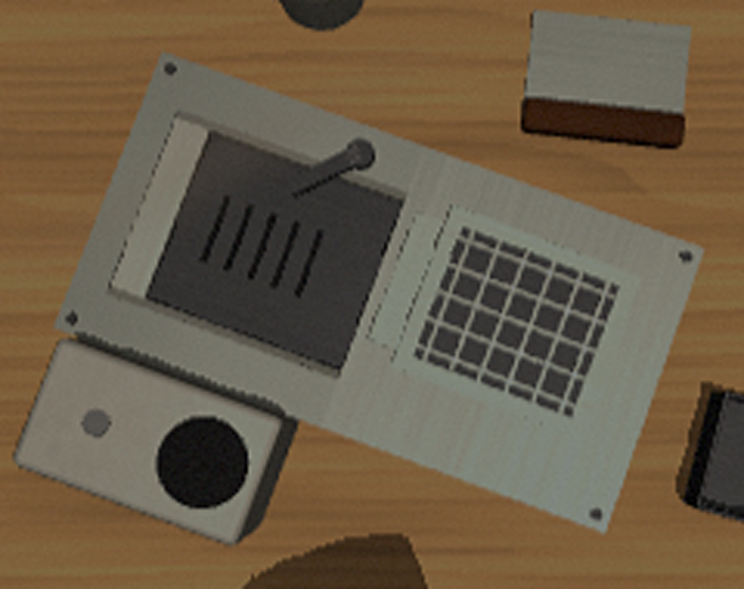

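```bash
cat > h.py <<'E'
import numpy as np,cv2
from scipy.spatial.transform import Rotation as Ro
from cell import manip
def ray(name,uv,z,st=None):
    m=manip.camera_model(name);uv=np.atleast_2d(np.array(uv,float))
    if name=="wrist":
        T=np.eye(4);T[:3,:3]=Ro.from_euler('xyz',st['eef_rot']).as_matrix();T[:3,3]=st['eef_pos'];M=T@m['mount'];R=M[:3,:3];e=M[:3,3]
    else: R=Ro.from_euler('xyz',m['attitude']).as_matrix();e=m['eye']
    d=np.c_[uv,np.ones(len(uv))]@np.linalg.inv(m['K']).T@R.T
    return e+d*((z-e[2])/d[:,2])[:,None]
def proj(name,P,st=None):
    m=manip.camera_model(name);P=np.atleast_2d(P)
    if name=="wrist":
        T=np.eye(4);T[:3,:3]=Ro.from_euler('xyz',st['eef_rot']).as_matrix();T[:3,3]=st['eef_pos'];M=T@m['mount'];R=M[:3,:3];e=M[:3,3]
    else: R=Ro.from_euler('xyz',m['attitude']).as_matrix();e=m['eye']
    c=(P-e)@R@m['K'].T
    return c[:,:2]/c[:,2:]
E
python3 - <<'E'
from h import *
z=lambda l:np.array(l,float)/3.1+[130,140]
np.set_printoptions(suppress=True,precision=2)
A=ray("top",z([[703,247],[606,532],[163,54],[55,330]]),70)
print(A, np.linalg.norm(A[0]-A[1]),np.linalg.norm(A[0]-A[2]))
# fit
E_=np.array([[-210,-105],[-210,105]])
B=ray("top",z([[405,196],[340,376]]),70);print("edge",B,np.linalg.norm(B[0]-B[1]))
L=ray("top",z([[210,133],[148,297]]),68);print("lip",L)
F=ray("top",z([[465,228],[620,285],[573,415],[417,357]]),88);print("mesh",F,np.linalg.norm(np.diff(F[[0,1,2,3,0]],axis=0),axis=1),F.mean(0))
FF=ray("top",z([[453,205],[395,360]]),88);print(FF,np.linalg.norm(FF[0]-FF[1]))
T=ray("top",z([[415,213],[368,338]]),78);print("tongue",T,np.linalg.norm(T[0]-T[1]))
C=ray("top",z([[362,155],[296,193]]),86);print("catch",C,np.linalg.norm(C[0]-C[1]))
def fit(P,W):
    P=np.array(P,float);W=W[:,:2];p=P-P.mean(0);w=W-W.mean(0)
    a=np.arctan2((p[:,0]*w[:,1]-p[:,1]*w[:,0]).sum(),(p*w).sum());R=np.array([[np.cos(a),-np.sin(a)],[np.sin(a),np.cos(a)]])
    t=W.mean(0)-R@P.mean(0);return a,t,W-(P@R.T+t)
a,t,r=fit([[-210,-105],[-210,105],[0,-64],[0,64],[148,-64],[148,64],[40,-83]],np.r_[A[:2],B,L,C[:1]])
print(a,t,r)
R=np.array([[np.cos(a),-np.sin(a)],[np.sin(a),np.cos(a)]])
for n,X in dict(A=A,F=F,FF=FF,T=T,C=C).items(): print(n,(X[:,:2]-t)@R)
E
```

```text
[[ 555.52 -259.9    70.  ]
 [ 358.5  -188.73   70.  ]
 [ 695.17  122.63   70.  ]
 [ 498.7   194.96   70.  ]] 209.47554727209481 407.21952005641145
edge [[592.39 -50.21  70.  ]
 [466.04  -4.81  70.  ]] 134.25702005268627
lip [[638.27  88.57  68.  ]
 [521.71 130.59  68.  ]]
mesh [[ 567.7   -92.28   88.  ]
 [ 527.79 -199.08   88.  ]
 [ 438.91 -165.54   88.  ]
 [ 478.74  -58.89   88.  ]] [114.01  95.01 113.85  95.02] [ 503.29 -128.95   88.  ]
[[583.78 -84.03  88.  ]
 [476.74 -43.77  88.  ]] 114.36181891986281
tongue [[579.39 -57.43  78.  ]
 [492.17 -24.69  78.  ]] 93.16191081191187
catch [[619.39 -20.61  86.  ]
 [592.8   25.3   86.  ]] 53.05356611183505
1.2189522977538376 [528.98 -28.24] [[ 0.34  1.66]
 [ 0.46  0.45]
 [ 3.33  0.08]
 [-2.86  1.37]
 [-1.8  -0.07]
 [ 1.81 -2.16]
 [-1.29 -1.32]]
A [[-208.32 -104.75]
 [-209.42  104.72]
 [ 198.9  -104.02]
 [ 199.09  105.35]]
F [[ -46.78  -58.42]
 [-160.79  -57.77]
 [-159.93   37.24]
 [ -46.09   36.6 ]]
FF [[-33.49 -70.67]
 [-32.59  43.69]]
T [[-10.03 -57.38]
 [ -9.36  35.78]]
C [[ 38.31 -82.24]
 [ 72.25 -41.46]]
```

```bash
cat >> h.py <<'E'
A0=1.221;T0=np.array([528.8,-28.1])
def e2w(p): 
    c,s=np.cos(A0),np.sin(A0);return np.array([c*p[0]-s*p[1]+T0[0],s*p[0]+c*p[1]+T0[1],p[2]])
def w2e(p):
    c,s=np.cos(A0),np.sin(A0);d=np.array(p[:2])-T0;return np.array([c*d[0]+s*d[1],-s*d[0]+c*d[1],p[2]])
def plan(targets,yaw=A0):
    s=manip.read_state();R=Ro.from_euler('xyz',s['eef_rot']).as_matrix()
    y0=s['eef_rot'][2];print("clock",s['clock'],"ext",w2e(s['eef_pos']).round(1),"yaw-A0",round(y0-A0,3),"F",s['wrist_force'].round(1),'gap',s['finger_gap'].round(1))
    for t in targets: print(t,(R.T@(e2w(np.array(t,float))-s['eef_pos'])/1000).round(4),round(-(yaw-y0),3))
E
python3 - <<'E'
from h import *
plan([(38.7,-29.8,200)])
E
```

```text
Traceback (most recent call last):
  File "h.py", line 25, in plan
    y0=s['eef_rot'][2];print("clock",s['clock'],"ext",w2e(s['eef_pos']).round(1),"yaw-A0",round(y0-A0,3),"F",s['wrist_force'].round(1),'gap',s['finger_gap'].round(1))
                                                                                                                                             ^^^^^^^^^^^^^^^^^^^^^
AttributeError: 'float' object has no attribute 'round'
```

```bash
sed -i "s/s\['finger_gap'\].round(1)/round(float(s['finger_gap']),1)/" h.py
python3 - <<'E'
from h import *
plan([(38.7,-29.8,200)])
E
```

```text
clock 0.15 ext [-560.6  135.4  205. ] yaw-A0 -0.83 F [-0.1  0.5  0. ] gap 94.0
(38.7, -29.8, 200) [ 0.5263 -0.3309  0.0053] -0.83
```

Emit:
{"op": "send_rows", "data": {
  "commands": [
    [[0.08, -0.05, 0], -0.1],
    [[0.16, -0.1, 0], -0.2],
    [[0.24, -0.15, 0], -0.3],
    [[0.32, -0.2, 0], -0.4],
    [[0.4, -0.25, 0], -0.5],
    [[0.526, -0.331, 0], -0.83],
    [[0.526, -0.331, 0], -0.83],
    [[0.526, -0.331, 0], -0.83]
  ],
  "hand": 1,
  "force": 20
}}

```text
clock: 0.82
eef_pos: [403.8, -235.3, 205.5]
eef_rot: [3.142, 0.0, 1.227]
wrist_force: [-0.3, -0.7, 0.7]
finger_gap: 43.9
```

```bash
python3 - <<'E'
from h import *
plan([(38.7,-29.8,200)])
E
```

```text
clock 0.8167 ext [-237.5   46.5  205.5] yaw-A0 0.006 F [-0.3 -0.7  0.7] gap 43.9
(38.7, -29.8, 200) [0.2757 0.078  0.0055] 0.006
```

Emit:
{"op": "send_rows", "data": {
  "commands": [
    [[0.04, 0.011, 0], 0],
    [[0.08, 0.022, 0], 0],
    [[0.12, 0.033, 0], 0],
    [[0.16, 0.045, 0], 0],
    [[0.2, 0.056, 0], 0],
    [[0.24, 0.068, 0], 0],
    [[0.276, 0.078, 0], 0.003],
    [[0.276, 0.078, 0], 0.003]
  ]
}}

```text
clock: 1.48
eef_pos: [573.0, 0.1, 204.6]
eef_rot: [-3.141, -0.001, 1.222]
wrist_force: [-0.7, 0.3, -0.2]
finger_gap: 0.4
```

```bash
python3 - <<'E'
from h import *
plan([(38.7,-29.8,77)])
s=manip.read_state();cv2.imwrite("pics/w1.png",manip.camera("wrist")[:,:,::-1])
E
```

```text
clock 1.4833 ext [ 41.7 -31.9 204.6] yaw-A0 0.001 F [-0.7  0.3 -0.2] gap 0.4
(38.7, -29.8, 77) [-0.0031 -0.002   0.1276] 0.001
```

View pics/w1.png

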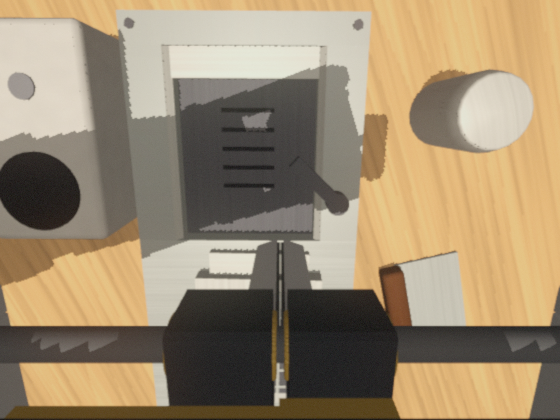

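The wrist picture shows the bay, lip front edge at row ~79 (cols 180–320), deck edge at row ~237, catch boss at (337,203), bar end at (296,160). I check these against the fit.

```bash
python3 - <<'E'
from h import *
s=manip.read_state()
for n,uv,z in (("lipL",(176,79),68),("lipR",(323,79),68),("boss",(338,203),86),("end",(296,160),86),("dk1",(132,22),70),("dk2",(358,25),70),("outL",(118,12),70),("outR",(370,12),70),("edgeL",(184,236),70),("edgeR",(318,236),70)):
    print(n,w2e(ray("wrist",uv,z,s)[0]).round(1))
E
```

```text
lipL [145.6  58.3  68. ]
lipR [145.6 -68.6  68. ]
boss [ 39.8 -83.1  86. ]
end [ 78.  -45.3  86. ]
dk1 [189.7  90.6  70. ]
dk2 [187.3 -96.   70. ]
outL [197.1 101.3  70. ]
outR [ 196.9 -105.2   70. ]
edgeL [ 3.2 61.1 70. ]
edgeR [  3.1 -68.   70. ]
```

Emit:
{"op": "send_rows", "data": {
  "commands": [
    [[-0.003, -0.002, 0.03], 0],
    [[-0.003, -0.002, 0.06], 0],
    [[-0.003, -0.002, 0.09], 0],
    [[-0.003, -0.002, 0.11], 0],
    [[-0.003, -0.002, 0.12], 0],
    [[-0.003, -0.002, 0.127], 0],
    [[-0.003, -0.002, 0.127], 0],
    [[-0.003, -0.002, 0.127], 0]
  ]
}}

```text
clock: 2.2
eef_pos: [568.5, -7.1, 79.4]
eef_rot: [3.14, -0.0, 1.217]
wrist_force: [0.3, -0.2, -0.2]
finger_gap: 0.7
```

```bash
python3 - <<'E'
from h import *
T=[]
for a in (.75,.95,1.15,1.35,1.47,1.53):
    d=np.array([np.sin(a),np.cos(a)]);n=np.array([-d[1],d[0]]);off=6+8*abs(n[0])+12.5*abs(n[1])
    p=np.array([40,-83])+38*d+off*n;T.append((p[0],p[1],77))
plan(T)
E
```

```text
clock 2.2 ext [ 33.3 -30.1  79.4] yaw-A0 -0.004 F [ 0.3 -0.2 -0.2] gap 0.7
(np.float64(50.99484719469762), np.float64(-41.30811798666173), 77) [0.0177 0.0111 0.0025] -0.004
(np.float64(58.79847336462058), np.float64(-43.95978942798963), 77) [0.0255 0.0138 0.0025] -0.004
(np.float64(66.23855159360964), np.float64(-48.603847623133106), 77) [0.033  0.0184 0.0025] -0.004
(np.float64(72.7086117914616), np.float64(-55.21343533496252), 77) [0.0395 0.025  0.0025] -0.004
(np.float64(75.87092918095816), np.float64(-60.03232532148975), 77) [0.0426 0.0298 0.0025] -0.004
(np.float64(77.20097606722905), np.float64(-62.64994600842432), 77) [0.044  0.0324 0.0025] -0.004
```

Emit:
{"op": "send_rows", "data": {
  "commands": [
    [[0.018, 0.011, 0.001], 0],
    [[0.025, 0.014, 0.002], 0],
    [[0.033, 0.018, 0.002], 0],
    [[0.039, 0.025, 0.002], 0],
    [[0.043, 0.03, 0.002], 0],
    [[0.044, 0.033, 0.002], 0],
    [[0.044, 0.033, 0.002], 0],
    [[0.044, 0.033, 0.002], 0]
  ]
}}

```text
clock: 2.87
eef_pos: [614.2, 23.1, 76.4]
eef_rot: [3.142, -0.0, 1.218]
wrist_force: [-0.1, 0.1, -0.0]
finger_gap: 0.5
```

```bash
python3 - <<'E'
from h import *
plan([(77,-62,77)])
s=manip.read_state();cv2.imwrite("pics/w2.png",manip.camera("wrist")[:,:,::-1])
cv2.imwrite("pics/t2.png",cv2.resize(manip.camera("top")[140:330,130:370,::-1],None,fx=3.1,fy=3.1,interpolation=cv2.INTER_CUBIC))
plan([(77,-62,77)])
E
```

```text
clock 2.8667 ext [ 77.3 -62.7  76.4] yaw-A0 -0.003 F [-0.1  0.1 -0. ] gap 0.5
(77, -62, 77) [-0.0003 -0.0007 -0.0006] -0.003
clock 2.9667 ext [ 77.2 -62.5  76.4] yaw-A0 -0.003 F [-0.2 -0.1 -0.1] gap 0.7
(77, -62, 77) [-0.0002 -0.0005 -0.0006] -0.003
```

View pics/w2.png

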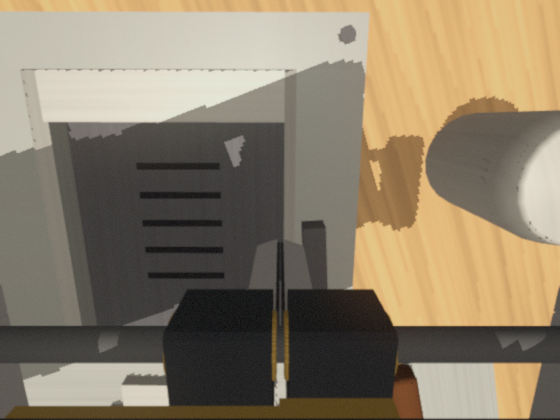

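View pics/t2.png

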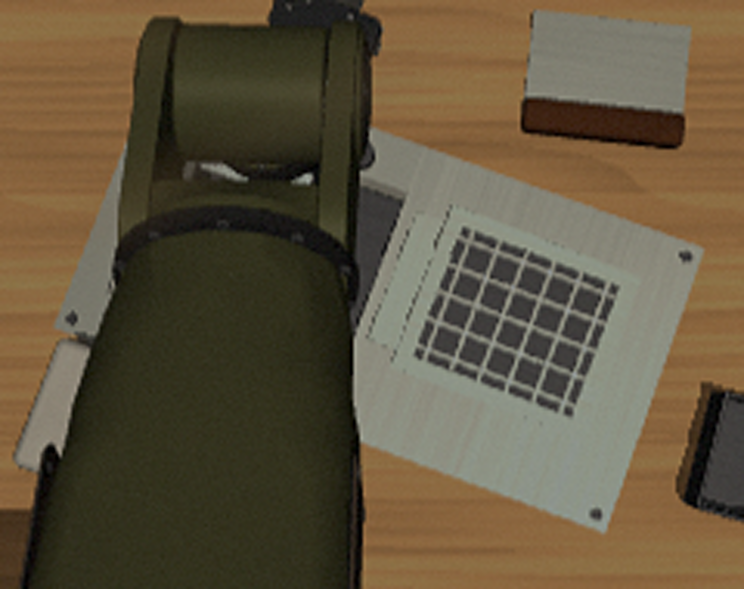

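```bash
python3 - <<'E'
from h import *
s=manip.read_state()
p=w2e(ray("wrist",(313.5,222),86,s)[0]);print(p, np.arctan2(p[0]-40,p[1]+83))
# next: retreat up, then over filter -y side
plan([(77,-58,77),(77,-58,125),(-100,-100,125),(-100,-100,78)])
E
```

```text
[ 99.08320733 -79.91563898  86.        ] 1.518639988731465
clock 2.9667 ext [ 77.2 -62.5  76.4] yaw-A0 -0.003 F [-0.2 -0.1 -0.1] gap 0.7
(77, -58, 77) [-0.0002 -0.0045 -0.0006] -0.003
(77, -58, 125) [-0.0002 -0.0045 -0.0486] -0.003
(-100, -100, 125) [-0.177   0.038  -0.0486] -0.003
(-100, -100, 78) [-0.177   0.0381 -0.0016] -0.003
```

Emit:
{"op": "send_rows", "data": {
  "commands": [
    [[0, -0.006, 0], 0],
    [[0, -0.006, -0.025], 0],
    [[0, -0.005, -0.05], 0],
    [[-0.04, 0.004, -0.05], 0],
    [[-0.08, 0.014, -0.05], 0],
    [[-0.12, 0.025, -0.05], 0],
    [[-0.16, 0.036, -0.05], 0],
    [[-0.179, 0.038, -0.05], 0]
  ]
}}

```text
clock: 3.63
eef_pos: [586.9, -162.0, 126.5]
eef_rot: [3.141, 0.001, 1.215]
wrist_force: [0.4, -0.5, 0.1]
finger_gap: 0.7
```

Emit:
{"op": "send_rows", "data": {
  "commands": [
    [[0, 0, 0.02], -0.003],
    [[0, 0, 0.035], -0.003],
    [[0, 0, 0.045], -0.003],
    [[0, 0, 0.049], -0.003],
    [[0, 0, 0.049], -0.003],
    [[0, 0, 0.049], -0.003],
    [[0, 0, 0.049], -0.003],
    [[0, 0, 0.049], -0.003]
  ]
}}

```text
clock: 4.3
eef_pos: [588.4, -157.9, 78.3]
eef_rot: [3.14, -0.0, 1.221]
wrist_force: [0.7, -0.1, 0.4]
finger_gap: 0.6
```

```bash
python3 - <<'E'
from h import *
plan([(-102,-83.2,76),(-102,-73,76)])
cv2.imwrite("pics/w3.png",manip.camera("wrist")[:,:,::-1])
E
```

```text
clock 4.3 ext [-101.5 -100.5   78.3] yaw-A0 0.0 F [ 0.7 -0.1  0.4] gap 0.6
(-102, -83.2, 76) [-0.0005 -0.0173  0.0023] 0.0
(-102, -73, 76) [-0.0005 -0.0275  0.0023] 0.0
```

View pics/w3.png

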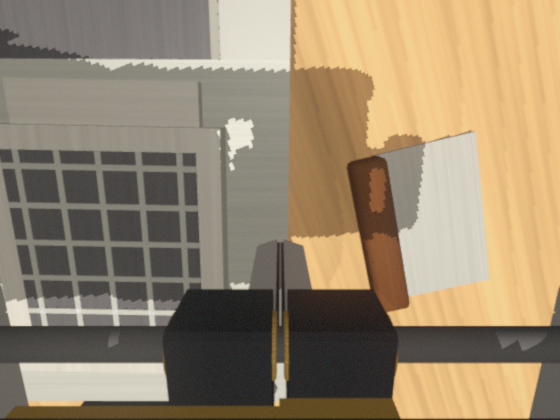

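```bash
python3 - <<'E'
from h import *
s=manip.read_state()
for n,uv,z in (("fcorner",(220,126),88),("fside low",(222,260),88),("tongue corner",(200,83),78),("outer",(290,120),70),("bayedge",(219,20),70),("deckedge",(120,60),70),("meshR",(196,150),88),("meshR",(200,300),88)):
    print(n,w2e(ray("wrist",uv,z,s)[0]).round(1))
E
```

```text
fcorner [-31.6 -71.9  88. ]
fside low [-100.4  -69.8   88. ]
tongue corner [-11.2 -61.3  78. ]
outer [ -28.9 -105.8   70. ]
bayedge [ 18.7 -70.7  70. ]
deckedge [  0.5 -19.9  70. ]
meshR [-42.9 -59.7  88. ]
meshR [-124.   -56.8   88. ]
```

Emit:
{"op": "send_rows", "data": {
  "commands": [
    [[0, -0.01, 0.002], 0],
    [[0, -0.016, 0.002], 0],
    [[0, -0.019, 0.002], 0],
    [[0, -0.022, 0.002], 0],
    [[0, -0.025, 0.002], 0],
    [[0, -0.028, 0.002], 0],
    [[0, -0.028, 0.002], 0],
    [[0, -0.028, 0.002], 0]
  ]
}}

```text
clock: 5.02
eef_pos: [561.6, -148.4, 75.5]
eef_rot: [-3.141, -0.0, 1.221]
wrist_force: [0.7, 0.1, 0.6]
finger_gap: 0.4
```

```bash
python3 - <<'E'
from h import *
plan([(-102,-72,76)])
s=manip.read_state()
cv2.imwrite("pics/w4.png",manip.camera("wrist")[:,:,::-1])
E
```

```text
clock 5.0167 ext [-101.7  -72.1   75.5] yaw-A0 -0.0 F [0.7 0.1 0.6] gap 0.4
(-102, -72, 76) [-0.0003 -0.0001 -0.0005] -0.0
```

View pics/w4.png

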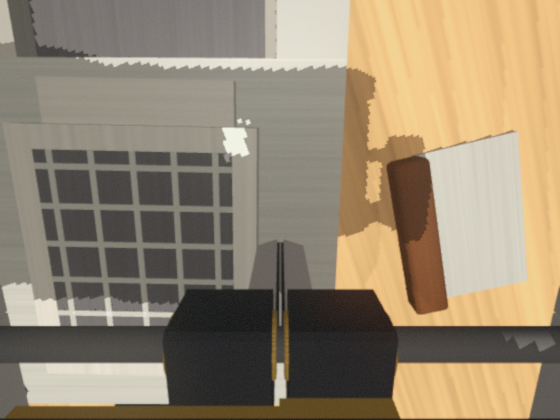

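```bash
python3 - <<'E'
from h import *
s=manip.read_state()
for n,uv,z in (("fcornerR",(258,128),88),("fcornerL",(7,124),88),("tongueR",(235,82),78),("tongueL",(40,79),78),("outer",(343,120),70),("bayedgeR",(277,20),70),("bayedgeL",(12,20),70),("deckedge",(120,60),70),("meshR",(232,152),88),("meshL",(33,150),88),("meshRlow",(237,260),88)):
    print(n,w2e(ray("wrist",uv,z,s)[0]).round(1))
E
```

```text
fcornerR [-32.6 -61.9  88. ]
fcornerL [-30.6  55.9  88. ]
tongueR [-11.2 -50.5  78. ]
tongueL [-9.7 43.4 78. ]
outer [ -29.1 -105.    70. ]
bayedgeR [ 17.8 -70.9  70. ]
bayedgeL [18.  57.4 70. ]
deckedge [-0.   7.3 70. ]
meshR [-43.8 -49.2  88. ]
meshL [-42.7  45.9  88. ]
meshRlow [-99.5 -49.8  88. ]
```

Emit:
{"op": "send_rows", "data": {
  "commands": [
    [[0, 0.006, 0], 0],
    [[0.02, 0.006, 0], 0],
    [[0.045, 0.006, 0], 0],
    [[0.045, 0.002, 0], 0],
    [[0.045, -0.0005, 0], 0],
    [[0.045, -0.0015, 0], 0],
    [[0.045, -0.0015, 0], 0],
    [[0.045, -0.0015, 0], 0]
  ]
}}

```text
clock: 5.73
eef_pos: [575.6, -106.3, 75.5]
eef_rot: [-3.141, 0.0, 1.22]
wrist_force: [-0.2, 0.4, -0.8]
finger_gap: 0.6
```

```bash
python3 - <<'E'
from h import *
plan([(-102,-72,76)])
s=manip.read_state()
cv2.imwrite("pics/w5.png",manip.camera("wrist")[:,:,::-1])
E
```

```text
clock 5.7333 ext [-57.5 -70.7  75.5] yaw-A0 -0.001 F [-0.2  0.4 -0.8] gap 0.6
(-102, -72, 76) [-0.0445  0.0013 -0.0005] -0.001
```

View pics/w5.png

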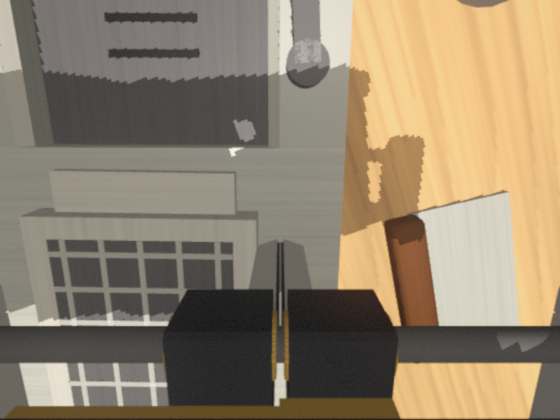

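```bash
python3 - <<'E'
from h import *
s=manip.read_state()
for n,uv,z in (("fcornerR",(258,214),88),("fcornerL",(24,213),88),("tongueR",(236,175),78),("tongueL",(52,171),78),("bayR70",(280,100),70),("bayR64",(270,100),64),("floorL",(45,130),48),("floorR",(270,130),48),("bayL70",(12,100),70)):
    print(n,w2e(ray("wrist",uv,z,s)[0]).round(1))
for p in ((20,70,70),(20,64,64),(20,64,48),(20,-64,48),(20,-64,64),(20,-70,70)): print(p,proj("wrist",e2w(np.array(p,float)),s).round(0))
plan([(-172,-100,110),(-215,0,125),(-215,0,74.5)])
E
python3 - <<'E'
import cv2
cv2.imwrite("pics/w5z.png",cv2.resize(cv2.imread("pics/w5.png")[60:240,0:290],None,fx=2.7,fy=2.7))
E
```

```text
fcornerR [-30.3 -59.8  88. ]
fcornerL [-29.6  57.6  88. ]
tongueR [-12.2 -48.2  78. ]
tongueL [-9.9 46.6 78. ]
bayR70 [ 25.2 -71.   70. ]
bayR64 [ 25.5 -65.7  64. ]
floorL [ 9.8 66.6 48. ]
floorR [  9.5 -65.1  48. ]
bayL70 [25.5 66.1 70. ]
(20, 70, 70) [[  7. 111.]]
(20, 64, 64) [[ 27. 111.]]
(20, 64, 48) [[ 46. 112.]]
(20, -64, 48) [[268. 111.]]
(20, -64, 64) [[267. 111.]]
(20, -70, 70) [[278. 111.]]
clock 5.7833 ext [-57.4 -70.8  75.5] yaw-A0 -0.001 F [-0.2 -0.7  0.1] gap 0.3
(-172, -100, 110) [-0.1145  0.0293 -0.0345] -0.001
(-215, 0, 125) [-0.1576 -0.0706 -0.0495] -0.001
(-215, 0, 74.5) [-0.1576 -0.0706  0.001 ] -0.001
```

View pics/w5z.png

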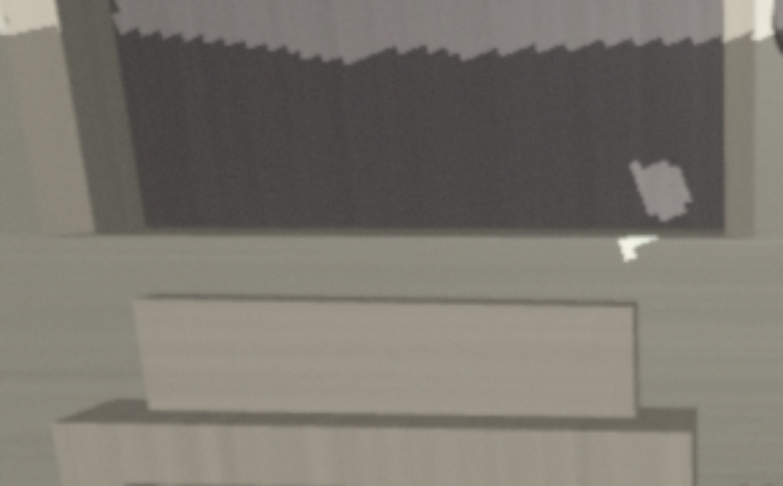

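Emit:
{"op": "send_rows", "data": {
  "commands": [
    [[0, 0.015, 0], 0],
    [[0, 0.016, -0.03], 0],
    [[-0.02, 0.01, -0.05], 0],
    [[-0.05, -0.01, -0.05], 0],
    [[-0.08, -0.035, -0.05], 0],
    [[-0.115, -0.06, -0.05], 0],
    [[-0.145, -0.071, -0.05], 0],
    [[-0.145, -0.071, -0.05], 0]
  ],
  "hand": -0.28
}}

```text
clock: 6.45
eef_pos: [456.1, -220.8, 125.8]
eef_rot: [-3.141, 0.001, 1.217]
wrist_force: [-1.0, 0.2, 0.4]
finger_gap: 50.4
```

Emit:
{"op": "send_rows", "data": {
  "commands": [
    [[0, 0, 0.02], 0],
    [[0, 0, 0.035], 0],
    [[0, 0, 0.045], 0],
    [[0, 0, 0.05], 0],
    [[0, 0, 0.051], 0],
    [[0, 0, 0.051], 0],
    [[0, 0, 0.051], 0],
    [[0, 0, 0.051], 0]
  ]
}}

```text
clock: 7.12
eef_pos: [459.7, -217.6, 75.1]
eef_rot: [3.141, 0.0, 1.221]
wrist_force: [-0.7, -0.2, 0.2]
finger_gap: 60.3
```

```bash
python3 - <<'E'
from h import *
plan([(-182,0,74.5),(-170,0,74.5)])
s=manip.read_state()
cv2.imwrite("pics/w6.png",manip.camera("wrist")[:,:,::-1])
E
```

```text
clock 7.1167 ext [-201.7   -0.    75.1] yaw-A0 0.0 F [-0.7 -0.2  0.2] gap 60.3
(-182, 0, 74.5) [ 0.0197 -0.      0.0006] 0.0
(-170, 0, 74.5) [ 0.0317 -0.      0.0006] 0.0
```

View pics/w6.png

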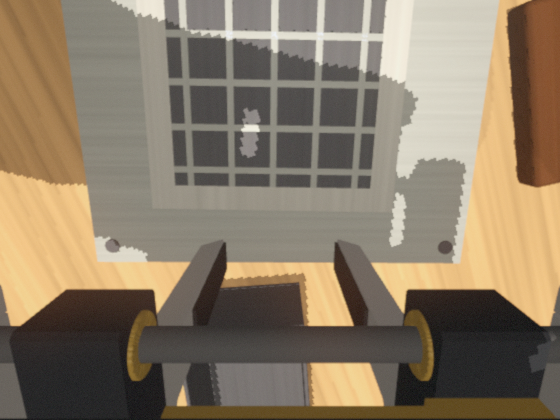

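Emit:
{"op": "send_rows", "data": {
  "commands": [
    [[0.012, 0, 0], 0],
    [[0.02, 0, 0], 0],
    [[0.027, 0, 0], 0],
    [[0.035, 0, 0], 0],
    [[0.043, 0, 0], 0],
    [[0.051, 0, 0], 0],
    [[0.059, 0, 0], 0],
    [[0.066, 0, 0], 0]
  ]
}}

```text
clock: 7.83
eef_pos: [482.3, -154.6, 74.5]
eef_rot: [3.142, 0.0, 1.221]
wrist_force: [-1.3, -1.9, 1.7]
finger_gap: 59.7
```

```bash
python3 - <<'E'
from h import *
plan([(-85,0,74.5)])
s=manip.read_state()
cv2.imwrite("pics/w7.png",manip.camera("wrist")[:,:,::-1])
cv2.imwrite("pics/s7.png",manip.camera("scene")[:,:,::-1])
E
```

```text
clock 7.8333 ext [-134.8    0.4   74.5] yaw-A0 0.0 F [-1.3 -1.9  1.7] gap 59.7
(-85, 0, 74.5) [ 0.0498  0.0004 -0.    ] 0.0
```

View pics/w7.png

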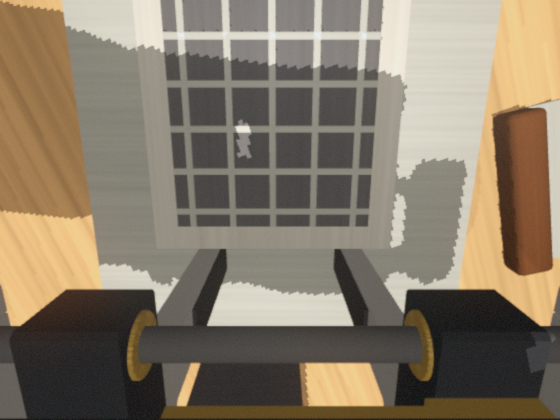

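Emit:
{"op": "send_rows", "data": {
  "commands": [
    [[0.007, 0, 0], 0],
    [[0.014, 0, 0], 0],
    [[0.021, 0, 0], 0],
    [[0.028, 0, 0], 0],
    [[0.035, 0, 0], 0],
    [[0.042, 0, 0], 0],
    [[0.048, 0, 0], 0],
    [[0.05, 0, 0], 0]
  ]
}}

```text
clock: 8.6
eef_pos: [499.4, -107.6, 74.5]
eef_rot: [3.142, -0.0, 1.221]
wrist_force: [-0.7, -2.1, 0.4]
finger_gap: 60.2
```

Emit:
{"op": "send_rows", "data": {
  "commands": [
    [[0.004, 0, 0], 0],
    [[0.008, 0, 0], 0],
    [[0.012, 0, 0], 0],
    [[0.016, 0, 0], 0],
    [[0.02, 0, 0], 0],
    [[0.024, 0, 0], 0],
    [[0.028, 0, 0], 0],
    [[0.028, 0, 0], 0]
  ]
}}

```text
clock: 9.27
eef_pos: [509.0, -81.4, 74.5]
eef_rot: [3.142, -0.0, 1.221]
wrist_force: [-0.5, -1.1, -0.8]
finger_gap: 60.4
```

```bash
python3 - <<'E'
from h import *
plan([(-15,0,74.5)])
s=manip.read_state()
cv2.imwrite("pics/w8.png",manip.camera("wrist")[:,:,::-1])
cv2.imwrite("pics/s8.png",cv2.resize(manip.camera("scene")[150:290,180:430,::-1],None,fx=3,fy=3,interpolation=cv2.INTER_CUBIC))
E
```

```text
clock 9.2667 ext [-56.9   0.3  74.5] yaw-A0 0.0 F [-0.5 -1.1 -0.8] gap 60.4
(-15, 0, 74.5) [ 0.0419  0.0003 -0.    ] 0.0
```

View pics/w8.png

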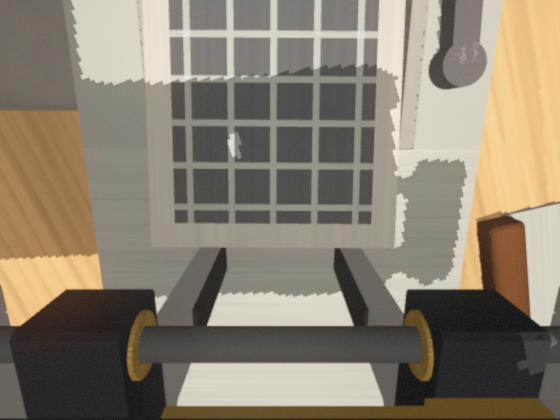

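View pics/s8.png

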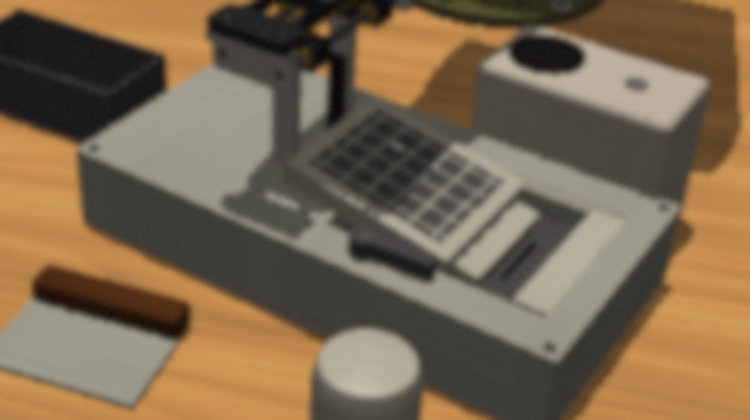

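Emit:
{"op": "send_rows", "data": {
  "commands": [
    [[0.005, 0, 0], 0],
    [[0.01, 0, 0], 0],
    [[0.015, 0, 0], 0],
    [[0.02, 0, 0], 0],
    [[0.025, 0, 0], 0],
    [[0.03, 0, 0], 0],
    [[0.035, 0, 0], 0],
    [[0.039, 0, 0], 0]
  ]
}}

```text
clock: 10.03
eef_pos: [522.3, -45.0, 74.5]
eef_rot: [3.142, -0.0, 1.221]
wrist_force: [-0.5, -1.6, -0.2]
finger_gap: 60.4
```

```bash
python3 - <<'E'
from h import *
plan([(-10,0,74.5)])
s=manip.read_state()
cv2.imwrite("pics/w9.png",manip.camera("wrist")[:,:,::-1])
cv2.imwrite("pics/s9.png",cv2.resize(manip.camera("scene")[150:290,180:430,::-1],None,fx=3,fy=3,interpolation=cv2.INTER_CUBIC))
E
```

```text
clock 10.0333 ext [-18.1   0.3  74.5] yaw-A0 0.0 F [-0.5 -1.6 -0.2] gap 60.4
(-10, 0, 74.5) [ 0.0081  0.0003 -0.    ] 0.0
```

View pics/w9.png

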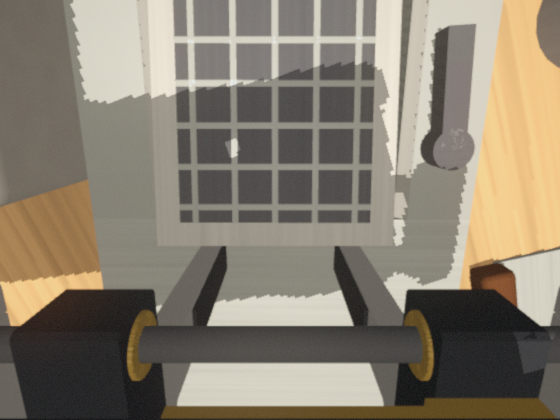

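View pics/s9.png

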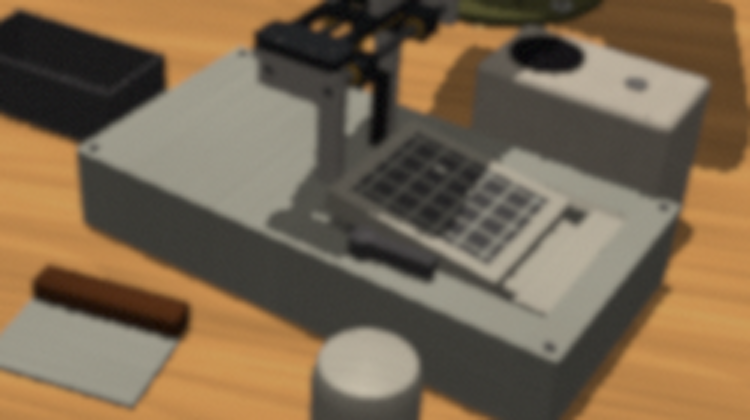

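Emit:
{"op": "send_rows", "data": {
  "commands": [
    [[0.002, 0, 0], 0],
    [[0.004, 0, 0], 0],
    [[0.006, 0, 0], 0],
    [[0.008, 0, 0], 0],
    [[0.01, 0, 0], 0],
    [[0.011, 0, 0], 0],
    [[0.012, 0, 0], 0],
    [[0.012, 0, 0], 0]
  ]
}}

```text
clock: 10.8
eef_pos: [526.3, -34.1, 74.5]
eef_rot: [3.141, -0.0, 1.221]
wrist_force: [1.5, 0.2, -0.2]
finger_gap: 60.6
```

```bash
python3 - <<'E'
from h import *
plan([(-10,0,74.5)])
s=manip.read_state()
cv2.imwrite("pics/w10.png",manip.camera("wrist")[:,:,::-1])
cv2.imwrite("pics/s10.png",cv2.resize(manip.camera("scene")[150:290,180:430,::-1],None,fx=3,fy=3,interpolation=cv2.INTER_CUBIC))
E
```

```text
clock 10.8 ext [-6.5  0.3 74.5] yaw-A0 -0.0 F [ 1.5  0.2 -0.2] gap 60.6
(-10, 0, 74.5) [-0.0035  0.0003  0.    ] -0.0
```

View pics/w10.png

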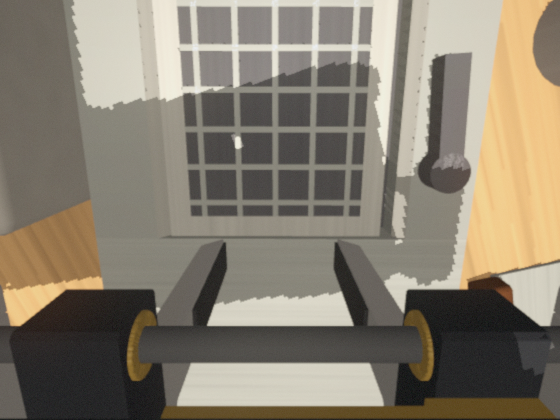

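View pics/s10.png

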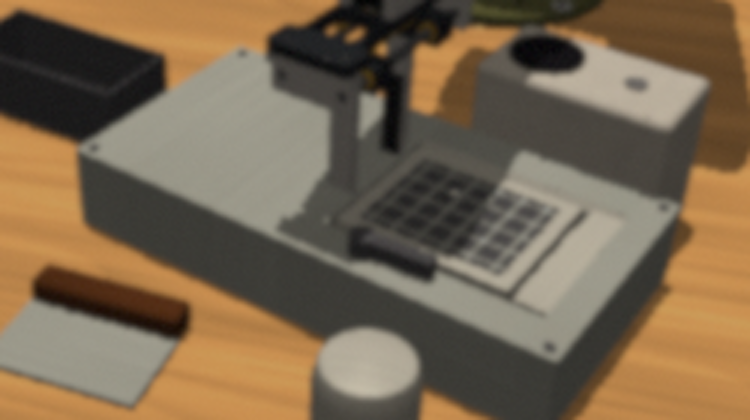

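```bash
python3 - <<'E'
from h import *
s=manip.read_state()
for p in ((2,60,66),(2,-60,66),(2,60,70),(2,-60,70),(2,64,64),(2,-64,64),(0,-70,70),(0,70,70),(12,60,66)): print(p,proj("wrist",e2w(np.array(p,float)),s).round(0),proj("scene",e2w(np.array(p,float))).round(1))
i=cv2.imread("pics/w10.png")[0:250,130:430];cv2.imwrite("pics/w10z.png",cv2.resize(i,None,fx=2.4,fy=2.4,interpolation=cv2.INTER_CUBIC))
E
```

```text
(2, 60, 66) [[176. 235.]] [[318.6 198.8]]
(2, -60, 66) [[385. 235.]] [[290.6 223. ]]
(2, 60, 70) [[174. 238.]] [[318.7 197.4]]
(2, -60, 70) [[387. 237.]] [[290.6 221.5]]
(2, 64, 64) [[170. 234.]] [[319.4 198.8]]
(2, -64, 64) [[390. 234.]] [[289.5 224.7]]
(0, -70, 70) [[404. 241.]] [[287.3 223.4]]
(0, 70, 70) [[157. 241.]] [[320.1 195.3]]
(12, 60, 66) [[175. 219.]] [[322.2 200.2]]
```

View pics/w10z.png

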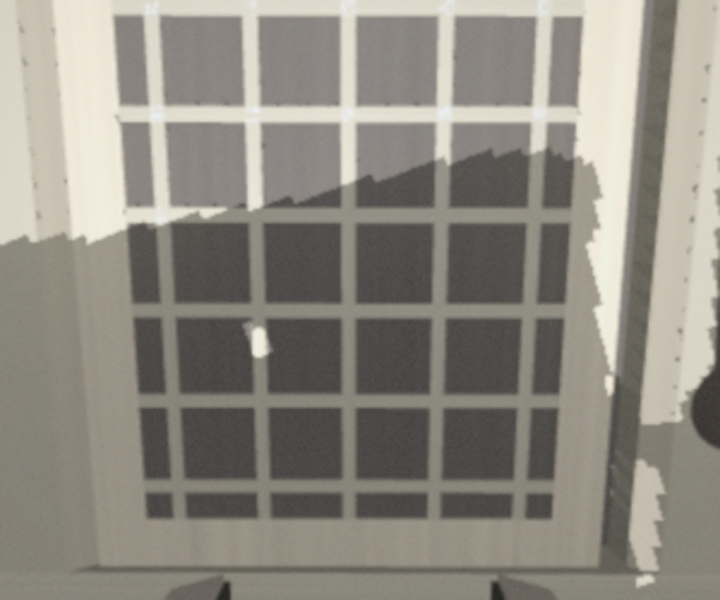

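```bash
python3 - <<'E'
from h import *
i=cv2.imread("pics/top0.png")
s={'eef_pos':np.array([573,0.1,204.6]),'eef_rot':np.array([-3.141,-.001,1.222])}
print("shaker",w2e(ray("wrist",(495,110),106,s)[0]).round(0), w2e(ray("top",(231,122),106)[0]).round(0))
plan([(-30,-60,120),(82,-116,120),(82,-116,77)])
E
```

```text
shaker [ 122. -199.  106.] [ 119. -208.  106.]
clock 10.9 ext [-6.6  0.3 74.5] yaw-A0 -0.0 F [-0.4 -0.1  0.2] gap 60.3
(-30, -60, 120) [-0.0234  0.0603 -0.0455] -0.0
(82, -116, 120) [ 0.0886  0.1163 -0.0454] -0.0
(82, -116, 77) [ 0.0886  0.1162 -0.0024] -0.0
```

Emit:
{"op": "send_rows", "data": {
  "commands": [
    [[-0.01, 0, 0], 0],
    [[-0.015, 0, -0.03], 0],
    [[-0.01, 0.02, -0.052], 0],
    [[0.01, 0.05, -0.052], 0],
    [[0.035, 0.075, -0.052], 0],
    [[0.06, 0.1, -0.052], 0],
    [[0.086, 0.117, -0.052], 0],
    [[0.088, 0.117, -0.052], 0]
  ],
  "hand": 1
}}

```text
clock: 11.57
eef_pos: [668.7, 10.1, 125.5]
eef_rot: [-3.142, -0.001, 1.222]
wrist_force: [-0.7, -0.6, 0.3]
finger_gap: 10.4
```

Emit:
{"op": "send_rows", "data": {
  "commands": [
    [[0, 0, 0], 0],
    [[0, 0, 0.01], 0],
    [[0, 0, 0.03], 0],
    [[0, 0, 0.045], 0],
    [[0, 0, 0.05], 0],
    [[0, 0, 0.05], 0],
    [[0, 0, 0.05], 0],
    [[0, 0, 0.05], 0]
  ]
}}

```text
clock: 12.23
eef_pos: [666.6, 7.9, 77.7]
eef_rot: [3.14, -0.0, 1.22]
wrist_force: [-0.4, 1.2, -0.5]
finger_gap: 0.6
```

```bash
python3 - <<'E'
from h import *
T=[]
for a in (1.52,1.35,1.2,1.05,.9,.75,.6,.45,.3,.15,.0):
    d=np.array([np.sin(a),np.cos(a)]);n=np.array([-d[1],d[0]]);off=6+8*abs(n[0])+12.5*abs(n[1])
    p=np.array([40,-83])+40*d-off*n;T.append((round(float(p[0]),1),round(float(p[1]),1),77))
plan(T)
cv2.imwrite("pics/w11.png",manip.camera("wrist")[:,:,::-1])
E
```

```text
clock 12.2333 ext [  81.  -117.1   77.7] yaw-A0 -0.001 F [-0.4  1.2 -0.5] gap 0.6
(80.9, -99.8, 77) [-0.0001 -0.0173  0.0007] -0.001
(83.4, -93.7, 77) [ 0.0024 -0.0234  0.0007] -0.001
(84.7, -87.7, 77) [ 0.0037 -0.0294  0.0006] -0.001
(85.1, -81.2, 77) [ 0.0041 -0.0359  0.0006] -0.001
(84.2, -74.4, 77) [ 0.0032 -0.0427  0.0006] -0.001
(82.2, -67.6, 77) [ 0.0012 -0.0495  0.0006] -0.001
(78.8, -61.1, 77) [-0.0022 -0.056   0.0006] -0.001
(74.2, -55.1, 77) [-0.0068 -0.062   0.0006] -0.001
(68.4, -49.9, 77) [-0.0126 -0.0672  0.0006] -0.001
(61.6, -45.8, 77) [-0.0195 -0.0713  0.0006] -0.001
(54.0, -43.0, 77) [-0.0271 -0.0741  0.0006] -0.001
```

View pics/w11.png

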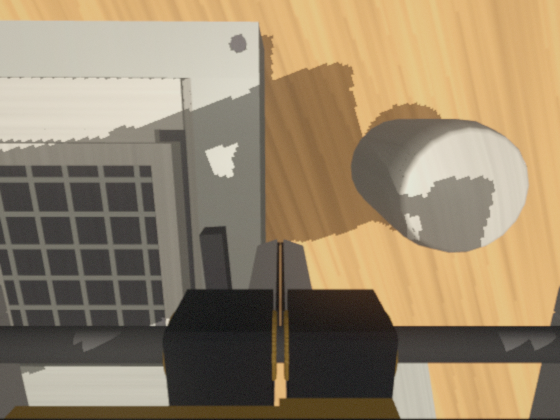

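Emit:
{"op": "send_rows", "data": {
  "commands": [
    [[0, -0.012, 0], 0],
    [[0, -0.019, 0], 0],
    [[0.002, -0.024, 0], 0],
    [[0.004, -0.03, 0], 0],
    [[0.004, -0.036, 0], 0],
    [[0.003, -0.043, 0], 0],
    [[0.001, -0.05, 0], 0],
    [[-0.002, -0.056, 0], 0]
  ]
}}

```text
clock: 12.95
eef_pos: [612.2, 25.9, 76.4]
eef_rot: [-3.141, -0.0, 1.221]
wrist_force: [0.9, 0.7, 0.1]
finger_gap: 0.6
```

```bash
python3 - <<'E'
from h import *
plan([(74,-55,77),(68,-50,77),(62,-46,77),(58,-43,77),(56,-43,77)])
cv2.imwrite("pics/w12.png",manip.camera("wrist")[:,:,::-1])
cv2.imwrite("pics/s12.png",cv2.resize(manip.camera("scene")[150:290,180:430,::-1],None,fx=3,fy=3,interpolation=cv2.INTER_CUBIC))
E
```

```text
clock 12.95 ext [ 79.3 -59.9  76.4] yaw-A0 0.0 F [0.9 0.7 0.1] gap 0.6
(74, -55, 77) [-0.0053 -0.0049 -0.0006] 0.0
(68, -50, 77) [-0.0113 -0.0099 -0.0006] 0.0
(62, -46, 77) [-0.0173 -0.0139 -0.0006] 0.0
(58, -43, 77) [-0.0213 -0.0169 -0.0006] 0.0
(56, -43, 77) [-0.0233 -0.0169 -0.0006] 0.0
```

View pics/s12.png

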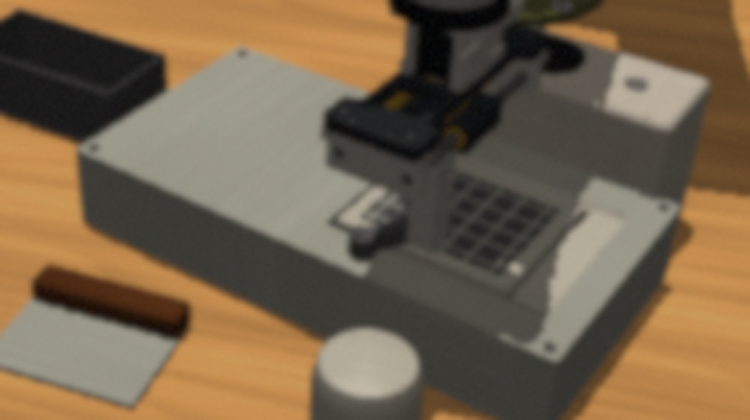

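Emit:
{"op": "send_rows", "data": {
  "commands": [
    [[-0.005, -0.005, 0], 0],
    [[-0.011, -0.01, 0], 0],
    [[-0.016, -0.013, 0], 0],
    [[-0.02, -0.016, 0], 0],
    [[-0.023, -0.017, 0], 0],
    [[-0.025, -0.017, 0], 0],
    [[-0.025, -0.017, 0], 0],
    [[-0.025, -0.017, 0], 0]
  ]
}}

```text
clock: 13.72
eef_pos: [588.4, 8.8, 76.4]
eef_rot: [-3.141, -0.002, 1.221]
wrist_force: [0.2, 7.2, 0.4]
finger_gap: 0.3
```

```bash
python3 - <<'E'
from h import *
plan([(54,-43,77),(60,-43,77)])
E
```

```text
clock 13.7167 ext [ 55.1 -43.3  76.4] yaw-A0 -0.0 F [0.2 7.2 0.4] gap 0.3
(54, -43, 77) [-0.0011 -0.0003 -0.0006] -0.0
(60, -43, 77) [ 0.0049 -0.0003 -0.0005] -0.0
```

Emit:
{"op": "send_rows", "data": {
  "commands": [
    [[0.01, 0, 0], 0],
    [[0.015, 0, -0.02], 0],
    [[0.015, 0, -0.05], 0],
    [[-0.02, 0, -0.08], 0],
    [[-0.06, 0, -0.11], 0],
    [[-0.1, 0, -0.13], 0],
    [[-0.12, 0, -0.13], 0],
    [[-0.12, 0, -0.13], 0]
  ]
}}

```text
clock: 14.38
eef_pos: [546.6, -109.2, 209.0]
eef_rot: [3.138, 0.001, 1.217]
wrist_force: [0.9, -0.5, 1.3]
finger_gap: 0.5
```

Emit:
{"op": "send_rows", "data": {
  "commands": [
    [[0, 0, 0], 0],
    [[0, 0, 0], 0],
    [[0, 0, 0], 0],
    [[0, 0, 0], 0],
    [[0, 0, 0], 0],
    [[0, 0, 0], 0],
    [[0, 0, 0], 0],
    [[0, 0, 0], 0]
  ]
}}

```text
clock: 15.05
eef_pos: [547.4, -104.6, 206.3]
eef_rot: [-3.141, 0.0, 1.221]
wrist_force: [-0.6, 0.3, 1.0]
finger_gap: 0.3
```

```bash
python3 - <<'E'
from h import *
plan([(54,-43,77)])
cv2.imwrite("pics/w13.png",manip.camera("wrist")[:,:,::-1])
cv2.imwrite("pics/s13.png",cv2.resize(manip.camera("scene")[150:290,180:430,::-1],None,fx=3,fy=3,interpolation=cv2.INTER_CUBIC))
E
```

```text
clock 15.05 ext [-65.5 -43.6 206.3] yaw-A0 0.0 F [-0.6  0.3  1. ] gap 0.3
(54, -43, 77) [ 0.1195 -0.0006  0.1293] 0.0
```

View pics/w13.png

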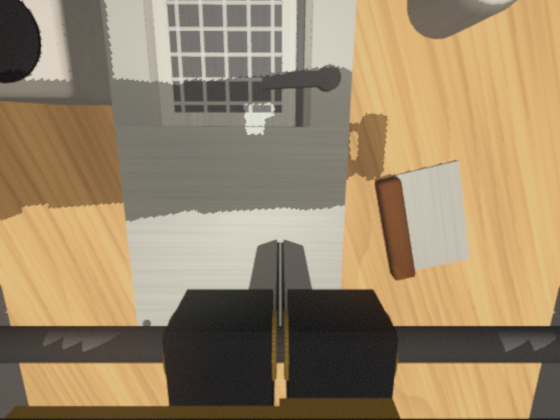

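View pics/s13.png

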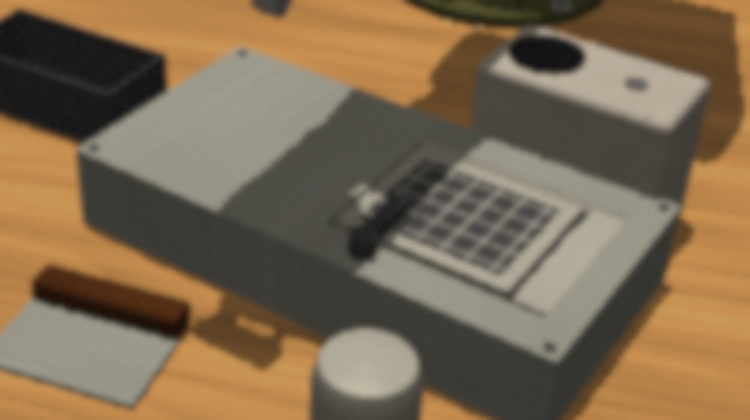

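Emit:
{"op": "send_rows", "data": {
  "commands": [
    [[-0.04, 0, 0], 0],
    [[-0.08, 0, 0], 0],
    [[-0.12, 0, 0], 0],
    [[-0.16, 0, 0], 0],
    [[-0.2, 0, 0], 0],
    [[-0.22, 0, 0], 0],
    [[-0.22, 0, 0], 0],
    [[-0.22, 0, 0], 0]
  ]
}}

```text
clock: 15.82
eef_pos: [471.5, -312.0, 206.3]
eef_rot: [-3.141, -0.0, 1.219]
wrist_force: [0.6, 1.2, -0.2]
finger_gap: 0.4
```

```bash
python3 - <<'E'
from h import *
s=dict(eef_pos=np.array([547.4,-104.6,206.3]),eef_rot=np.array([-3.141,0,1.221]))
b=w2e(ray("wrist",(329,78),86,s)[0]);e=w2e(ray("wrist",(264,82),86,s)[0]);print(b,e,np.arctan2(e[0]-b[0],e[1]-b[1]))
plan([])
cv2.imwrite("pics/t14.png",cv2.resize(manip.camera("top")[140:330,130:370,::-1],None,fx=3.1,fy=3.1,interpolation=cv2.INTER_CUBIC))
i=cv2.imread("pics/w13.png")[0:170,100:400];cv2.imwrite("pics/w13z.png",cv2.resize(i,None,fx=2.6,fy=2.6,interpolation=cv2.INTER_CUBIC))
E
```

```text
[ 40.03641735 -83.95598572  86.        ] [ 37.01067416 -30.72687658  86.        ] -0.05678266282091553
clock 15.8167 ext [-286.4  -43.5  206.3] yaw-A0 -0.002 F [ 0.6  1.2 -0.2] gap 0.4
```

View pics/t14.png

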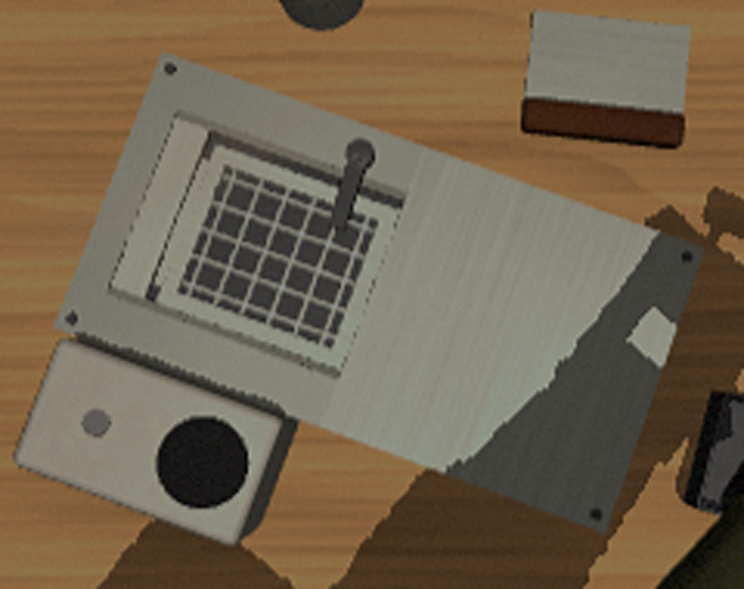

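View pics/w13z.png

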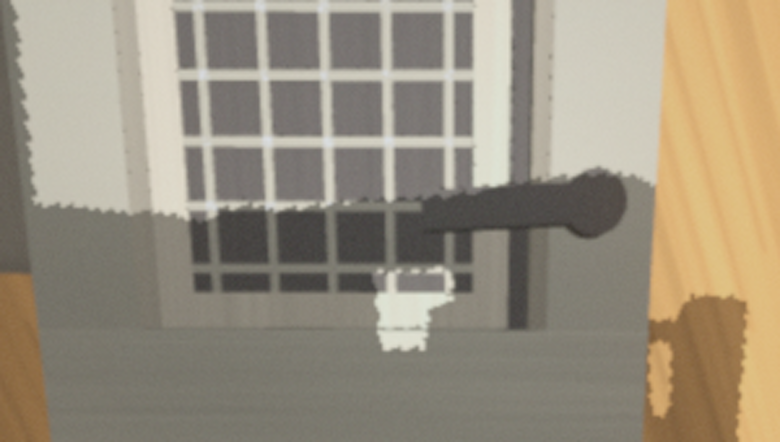

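```bash
python3 - <<'E'
from h import *
z=lambda l:np.array(l,float)/3.1+[130,140]
for zz in (66,):
    F=ray("top",z([[223,167],[377,221],[331,347],[180,292]]),zz);print([w2e(f).round(1) for f in F],np.linalg.norm(np.diff(F[[0,1,2,3,0]],axis=0),axis=1).round(1),w2e(F.mean(0)))
s=manip.read_state();print(s['qd'].round(3),s['clock']);manip.sign_off()
E
```

```text
[array([130.1, -43.3,  66. ]), array([ 13.8, -44.3,  66. ]), array([13.6, 50.2, 66. ]), array([127.1,  50.1,  66. ])] [116.3  94.4 113.5  93.5] [71.16079855  3.17525014 66.        ]
[ 0.026 -0.006  0.005  0.    -0.     0.   ] 15.8667
the job is handed in; nothing more can be done
```

The filter is back in the bay with its tongue under the lip, and the catch is turned back across over it. I handed the job in at 15.9 s of the 72 s allowed.

**What I did, in order:**
1. Turned the catch aside; it measured 1.52 rad, clear of the bay.
2. Nudged the filter about 11 mm sideways to centre it on the deck.
3. Pushed it tongue first with two fingers. It tipped into the bay and the tongue went in under the lip. The near end then slipped off the deck's edge and dropped in.
4. Swept the catch back across and moved the arm clear.

**Last checks:**
- **Filter:** The mesh rectangle measures about 115 x 94 mm at the seated height of 66 mm, against 114 x 95 before, so the filter lies flat. The filter's middle is at about x 71, y +3 mm in the extractor's frame, which puts the tongue about 15 mm under the lip. The filter sits about 3 mm off centre towards the blower, near the 4 mm clearance on that side.
- **Catch:** It reads -0.057 rad, so it is against its -0.05 stop rather than at exactly 0. The finger proved slightly wider than I had assumed, so it pushed the catch to the stop with about 7 N. I left it there.
- **Tin, scraper and shaker:** I saw no contact with them, and they looked in place in the pictures. I did not measure their positions again.

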